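# Draw the duster pole out to its second stop and hold it there

### The arm

A 6-joint arm with a two-finger parallel gripper is mounted at the origin on a cart in front of the work surface, level with it; the furniture and walls round the work are solid. World frame = base frame: x ahead of the robot, y to its left, z up, the work surface at z = 0. Lengths are in mm, angles in degrees, forces in N, time in s.
With the tool pointing down it reaches from about 300 to 850 mm from the base axis. Payload 4.2 kg.
Tool frame: the origin (TCP) lies between the finger pads, 19 mm behind the fingertips; this is the grasp point; z points along the fingers, y is the direction in which the jaws open and shut (so a half turn about z gives the same grasp; the last joint's range is limited). The gripper opens to 91 mm and grips with 3 to 60 N. Pads are 32 mm wide; open, the fingers measure 118 mm over their backs; the gripper's body (76 mm by 178 mm) begins 60 mm behind the grasp point.
Start: joints at [74.141, 18.312, 89.639, -0, 72.044, -1.146], TCP at [146.043, 556.159, 232.776] pointing down, gripper open.
Joint ranges: [-177.97, 177.97], [-48.28, 115.42], [12.27, 149.76], [-77.06, 257.06], [2.81, 150.46], [-146.56, 146.56]. Speed limits (degrees/s): [147.25, 147.25, 180, 180, 180, 180].

### API

Orientations are given as [roll, pitch, yaw] about the fixed x, y, z axes, in that order (R = Rz(yaw) Ry(pitch) Rx(roll)).
In Python, from workcell import env gives the robot as it stands.
- The arm moves only by the shell command python3 -m jog 'ROWS' [FORCE]. ROWS is JSON, a list of rows, each an object of numbers: "dx", "dy", "dz": the shift along the world's x, y, z in m; "wx", "wy", "wz": the turn, a rotation vector about the world's x, y, z in rad; "grip": the gripper's target within -1 to 1 (shut at 1, half-way at 0, fully open at -1). In form: [{"dx": .., "dy": .., "dz": .., "wx": .., "wy": .., "wz": .., "grip": ..}, ...]. A call has 1 to 10 rows; each row shifts and turns the commanded pose from where the row before left it; what a row does not reach is not made up. A row lasts 1/10 s, in which the tool goes at most 50 mm and 8.59 degrees, less where a joint would pass 70% of its speed; a pose out of reach is approached as far as the arm can. A call with a gripper value outside its range is refused whole. The fingers move at their own pace and stop on an object; FORCE is the grip in N (left out, the last holds). Time passes only in rows, so rows that do not move let the fingers close. It gives the time, the measured TCP pose, the force and the opening at its end, in the units of the state.
- env.state(): the state, without advancing time (a new reading comes with each control period).
- env.grab_frame(name): name is "side" or "top"; returns the picture (480x640x3 uint8, red, green, blue); there is no depth.
- env.get_calibration(name): a dict with "fx", "fy", "cx", "cy" (pixels), "R" (3x3) and "t" (3): a world point X has camera coordinates R X + t. Camera axes: x right, y down, z forward; pixel columns grow to the right and rows downward; lengths in mm; the calibration is good to about 2 mm. A picture is of the moment at which its call begins. get_calibration takes no time and is no camera call.
- env.job_done(): hands the job in, once; it reports no verdict.
The state is a dict: "time_s": time; "qpos": joint angles; "qvel": joint speeds; "effort": joint torques, N m; "ee_pos": TCP position; "ee_rot": TCP orientation; "force": force on the tool from outside, world axes, zero at the start; "torque": the same for the moment, N m; "gripper_width": finger opening in mm.
Only numpy, scipy, OpenCV 4.12 (cv2) and the standard library are available. Lean on these libraries where they do the work, as an engineer would, in place of code of your own. Each camera call takes 0.05 s, during which the arm holds its last target. There are 200 camera calls.

### The job

The telescopic pole of the glass-shelf duster stands in its dock on the backbar and I want it held out so that I can screw the brush on. Squeeze the red button in the side of its black grip to unlatch it and pull the pole straight up to its first stop, turn the grip anticlockwise (seen from above) so that the red pin crosses to the other leg of the slot, then pull it on up to its second stop. The pole sinks back when let go, so finish while still holding the grip with the pole fully extended; leave the glasses, the cup, the order pad and the pencil alone.

Things in the scene. Friction and masses are not known exactly. Their poses are not given: they have to be found in the camera images.
- dock: dock of the pole, screwed down: dark steel foot plate 130 x 110 x 14 mm (x, y, z), on it an upright silver sleeve 63 mm in diameter with a Z-shaped slot. Origin: centre of the underside, on the pole's axis, which is vertical. While the pole is down the red pin points to the dock's -x and the button to its +y
- sleeve_top (a point): centre of the sleeve's top, on the pole's axis, 158 mm above the surface; a black collar 67 mm in diameter closes the sleeve. The slot's first leg rises on the dock's -x side; at the first stop it runs across 54 degrees (0.94 rad) anticlockwise seen from above, and its second leg rises from there
- grip (a point): point to grip, on the pole's axis at the button's mid height, 190 mm above the surface while down; moves with the pole. The black grip is a block 42 mm wide (its x), 34 mm thick (its y), from 22 mm below to 18 mm above this point; a 12 mm thick brass stub rises to 34 mm above the point. Its bottom is 10 mm above the collar while down. At the start its axes agree with the dock's to 0.1 rad
- button_face (a point): middle of the face of the red button (20 mm wide, 18 mm high), 5.5 mm proud of the block's +y face, 22.5 mm from the pole's axis. To squeeze it, close the gripper along the grip's y axis, one pad on the button and the other on the block's -y face; 39.5 mm over all, 34 mm when squeezed
- red_pin (a point): outer end of the red pin (10 mm thick) that sticks out of the Z slot, 40 mm from the pole's axis, on the grip's -x side, 145 mm below the grip point; turns and rises with the grip
- pole_lift (a joint): how far the pole is drawn up, m: 0 down and latched (it gives 1 mm or less), about 0.045 at the first stop, 0.090 at the second stop (end of travel); both stops are solid. It weighs about 0.36 kg, slides easily and sinks to the bottom of its leg when let go. An orange band on the pole appears just above the collar at the first stop, a green one at the second
- pole_turn (a joint): turn of the grip about the vertical axis, rad, positive anticlockwise seen from above: free between about -0.09 and 0.12 in the first leg of the slot, about 0.94 in the middle of the second leg (it can rise between 0.82 and 1.03). It can turn across only at the first stop (lift 0.037 to 0.045), easily (under 0.1 N m)
- button (a joint): how far the red button is squeezed in, m: 0 out, 0.0055 flush with the block. Spring: 2 N at the start, 7 N when flush. The latch lets go from about 0.004 and holds the pole only while it is right down
- tumbler: bystander: clear tumbler 64 mm in diameter, 84 mm high; origin at the centre of its underside
- goblet: bystander: clear stemmed goblet 53 mm in diameter, 114 mm high; origin at the centre of its underside
- cup: bystander: small white beaker 59 mm in diameter, 69 mm high; origin at the centre of its underside
- order_pad: bystander: white order pad with green edge, 88 x 117 x 10 mm, lying flat; origin at the centre of its underside
- pencil: bystander: green pencil, 8 mm thick, lying on the surface
There are look-alikes about, which are no part of the job. Several things have the shape of the dock; the one meant has the colours described above.

How it is judged (in metres and radians):
On the way, in this order (a step that is already met when the one before it is completed fails the run):
1. the fingers squeeze the button in while the pole is still down (value of joint button above 0.004 m and value of joint pole_lift below 0.015 m and contact force between the fingers and dock above 1 N), for 0.05 s.
2. the pole is drawn up to its first stop, not yet turned (value of joint pole_lift above 0.036 m and value of joint pole_turn below 0.3 rad), for 0.02 s.
3. the grip is turned across to the second leg of the slot (value of joint pole_turn above 0.75 rad and value of joint pole_lift below 0.06 m), for 0.02 s.
At the end, for the whole second after the job is handed in: the pole is at its second stop (drawn up more than 85 mm of 90) in the second leg of the slot (turned more than 0.75 rad), at rest (under 20 mm/s), and the fingers still hold its grip (contact over 2 N, TCP within 40 mm of the grip point) (value of joint pole_lift above 0.085 m and value of joint pole_turn above 0.75 rad and velocity of joint pole_lift between -0.02 and 0.02 m/s and contact force between the fingers and dock above 2 N and distance between the grasp point and grip below 0.04 m); the arm keeps its last pose, push and grip.
It fails at once if the glasses, the cup, the order pad or the pencil are pushed more than 30 mm or a glass is tipped (distance of any of tumbler, goblet, cup, order_pad, pencil from where it was at the start of the episode above 0.03 m or angle between any of tumbler, goblet, cup's own z axis and vertical above 0.5 rad).
It also fails if it takes over 40 s, if anything falls off the work surface, if the arm or the gripper's body presses on something with over 40 N, if the wrist force passes 120 N, or if a joint passes its speed limit or range.

## Working session

There is one attempt and no reset: what is moved stays moved. The work goes in short steps, Python scripts to look and compute and a shell command to move; the robot and the scene stay as the last step left them, time stands still between calls to the robot, and variables do not carry over. Pictures are saved under pics/ and viewed, about 8 in all and at most 12, crops included, and the job is handed in when it is done.

```bash
mkdir -p pics; cat > h.py <<'E'
import cv2,numpy as np
from workcell import env
def save(n,f,crop=None,s=1):
    im=env.grab_frame(n)[:,:,::-1]
    if crop: a,b,c,d=crop; im=im[b:d,a:c]
    cv2.imwrite(f,cv2.resize(im,None,fx=s,fy=s,interpolation=cv2.INTER_CUBIC))
def proj(n,X):
    c=env.get_calibration(n);p=np.array(c["R"])@np.array(X,float)+np.array(c["t"])
    return np.array([c["fx"]*p[0]/p[2]+c["cx"],c["fy"]*p[1]/p[2]+c["cy"]])
def ray(n,u,v):
    c=env.get_calibration(n);R=np.array(c["R"]);t=np.array(c["t"])
    return -R.T@t, R.T@np.array([(u-c["cx"])/c["fx"],(v-c["cy"])/c["fy"],1])
def atz(n,u,v,z):
    o,d=ray(n,u,v);return o+d*(z-o[2])/d[2]
E
python3 - <<'E'
from h import *
a=env.grab_frame("side");b=env.grab_frame("top")
cv2.imwrite("pics/s0.png",a[:,:,::-1]);cv2.imwrite("pics/t0.png",b[:,:,::-1])
for n in("side","top"):print(n,ray(n,320,240))
print(env.state())
E
```

```text
side (array([381.7429468 , 931.17752605, 669.90148499]), array([ 0.13272773, -0.84384215, -0.52000315]))
top (array([ 384.89380433,   75.6008736 , 1330.03162197]), array([ 0.10164992,  0.02880826, -0.99457561]))
{'time_s': 0.1, 'qpos': array([ 7.41402933e+01,  1.83478656e+01,  8.97005497e+01, -1.42490486e-03,
        7.20437664e+01, -1.14503938e+00]), 'qvel': array([ 0.11014187, -0.13754463, -0.16532095, -0.03539961,  0.07903645,
       -0.06052477]), 'effort': array([ 1.14194700e-03, -4.13334060e+01, -2.32509470e+01,  7.29176542e-02,
        4.21536213e-02, -3.65254391e-05]), 'ee_pos': array([145.93346468, 555.72770521, 231.99777735]), 'ee_rot': array([-1.79907810e+02, -4.87579264e-04,  1.65285773e+02]), 'force': array([ 0.76695545,  0.08697446, -0.97723333]), 'torque': array([0.01960743, 0.0211951 , 0.0210908 ]), 'gripper_width': 91.34290179787067}
```

View pics/s0.png

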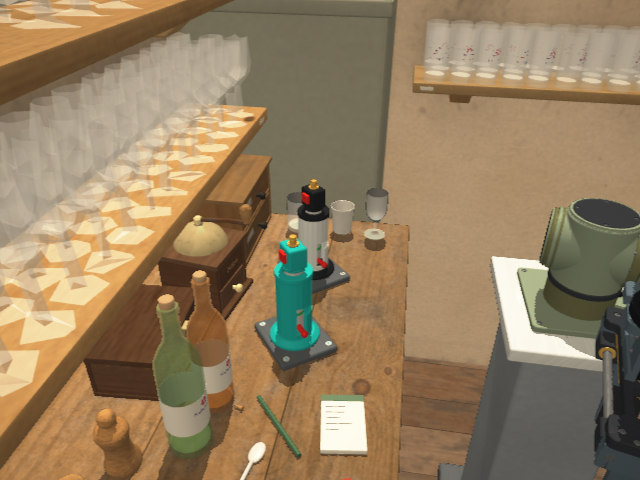

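View pics/t0.png

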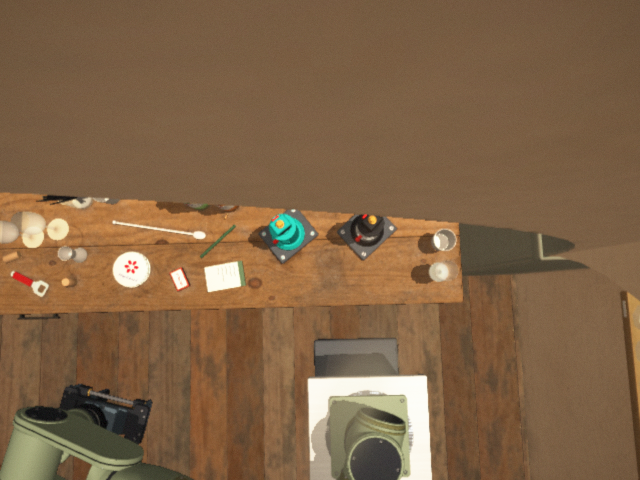

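Candidates: the black-gripped silver dock at side (313,200) / top (370,225), and the teal look-alike at side (292,290) / top (285,232). The green machine on the cart is the arm's base. By its colours the black and silver one is meant. I'll check it in a close crop.

```bash
python3 - <<'E'
from h import *
a=cv2.imread("pics/s0.png")[170:300,250:400];b=cv2.imread("pics/t0.png")[195:270,325:415]
A=cv2.resize(a,None,fx=4,fy=4,interpolation=cv2.INTER_CUBIC);B=cv2.resize(b,None,fx=6.9333,fy=6.9333,interpolation=cv2.INTER_CUBIC)
cv2.imwrite("pics/c_s.png",A);cv2.imwrite("pics/c_t.png",B)
E
```

```text
(no output)
```

View pics/c_s.png

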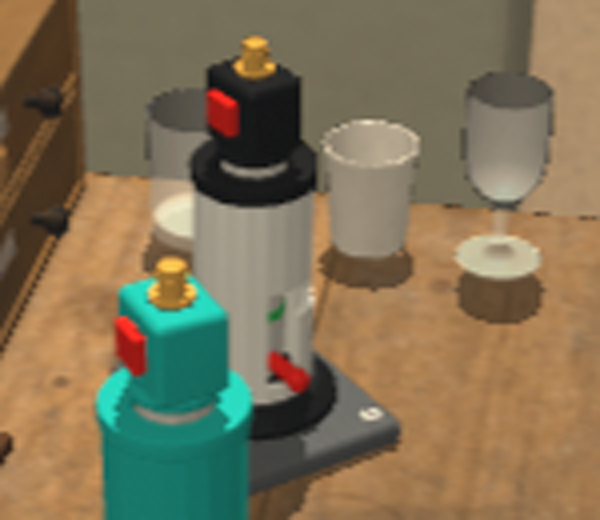

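View pics/c_t.png

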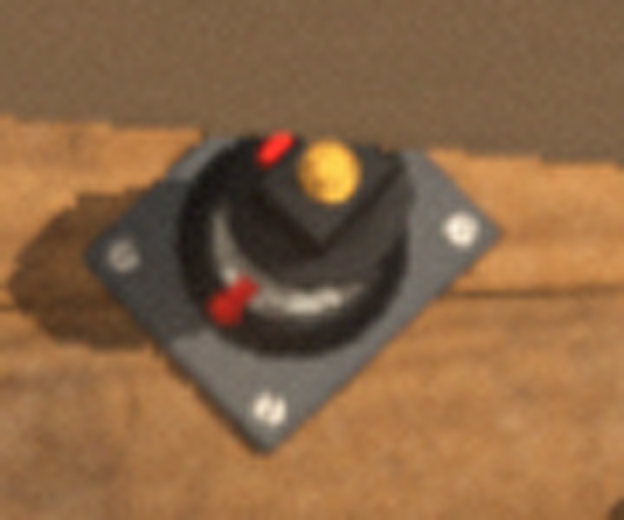

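The crop confirms the choice: silver sleeve, black block, button towards world +x+y, and pin at side crop (290,370), pointing to world -x+y. Next I'll triangulate it and check the shelf above.

```bash
python3 - <<'E'
from h import *
np.set_printoptions(precision=1,suppress=True)
def tri(p,q):
    o1,d1=ray("top",*p);o2,d2=ray("side",*q)
    s=np.linalg.lstsq(np.c_[d1,-d2],o2-o1,rcond=None)[0];P,Q=o1+s[0]*d1,o2+s[1]*d2
    return (P+Q)/2,np.linalg.norm(P-Q)
print("stub",tri((372.3,219.5),(313.7,180.5)),atz("top",372.3,219.5,224))
print("pin",tri((358,239),(325,265.5)),atz("top",358,239,45))
L,B,R=[atz("top",*p,14) for p in((337.5,231.8),(362.9,260.2),(397.1,228.6))]
print(L,B,R,"ctr",(L+R)/2,np.linalg.norm(L-B),np.linalg.norm(R-B))
e=B-R;f=L-B
print("dir RB",np.degrees(np.arctan2(e[1],e[0])),"dir BL",np.degrees(np.arctan2(f[1],f[0])))
# shelf edges: plane through top edge, intersect side rays
o,d1=ray("top",0,192);_,d2=ray("top",470,221);n=np.cross(d1,d2)
for uv in((265,110),(265,122),(130,265),(10,440),(235,0),(60,75)):
    os,ds=ray("side",*uv);print(uv,os+ds*(n@(o-os))/(n@ds))
for name,p in dict(tumbler=(444,240),goblet=(440,271)).items():print(name,atz("top",*p,30))
E
```

```text
stub (array([543.4, -14.6, 223.2]), np.float64(2.2596961221247573)) [542.1 -14.7 224. ]
pin (array([515.8,  10.7,  40.9]), np.float64(1.2133653737474044)) [516.  11.  45.]
[540.7  65.   14. ] [460.7  -1.9  14. ] [544.8 -98.7  14. ] ctr [542.7 -16.9  14. ] 104.32468480321087 128.23539275660292
dir RB 130.98251308383823 dir BL 39.915986513534634
(265, 110) [545.  327.  471.6]
(265, 122) [547.1 321.6 454.9]
(130, 265) [577.1 622.1 441.2]
(10, 440) [595.9 755.3 401.1]
(235, 0) [534.6 447.8 606.6]
(60, 75) [557.3 679.2 599. ]
tumbler [ 508.2 -221.4   30. ]
goblet [ 425.1 -206.1   30. ]
```

Results:

- Pole axis is about (543,-15). The stub triangulates to z=223, against 224 expected, so that fits.
- Dock yaw is about -48°, so the grip's y axis points along about 41°.
- The tool's jaw axis is now at 75°, so it must turn -34°.
- The upper shelf is at z≈600, and the lower one at z≈295 with its edge at x≈690. Both are clear.

Going above the grip at z≈300.

```bash
python3 -m jog '[{"dz":0.034,"grip":-1},{"dz":0.034,"grip":-1},{"dx":0.0248,"dy":-0.0357,"wz":-0.037,"grip":-1},{"dx":0.0248,"dy":-0.0357,"wz":-0.037,"grip":-1},{"dx":0.0248,"dy":-0.0357,"wz":-0.037,"grip":-1},{"dx":0.0248,"dy":-0.0357,"wz":-0.037,"grip":-1},{"dx":0.0248,"dy":-0.0357,"wz":-0.037,"grip":-1},{"dx":0.0248,"dy":-0.0357,"wz":-0.037,"grip":-1},{"dx":0.0248,"dy":-0.0357,"wz":-0.037,"grip":-1},{"dx":0.0248,"dy":-0.0357,"wz":-0.037,"grip":-1}]'
python3 -m jog '[{"dx":0.0248,"dy":-0.0357,"wz":-0.037,"grip":-1},{"dx":0.0248,"dy":-0.0357,"wz":-0.037,"grip":-1},{"dx":0.0248,"dy":-0.0357,"wz":-0.037,"grip":-1},{"dx":0.0248,"dy":-0.0357,"wz":-0.037,"grip":-1},{"dx":0.0248,"dy":-0.0357,"wz":-0.037,"grip":-1},{"dx":0.0248,"dy":-0.0357,"wz":-0.037,"grip":-1},{"dx":0.0248,"dy":-0.0357,"wz":-0.037,"grip":-1},{"dx":0.0248,"dy":-0.0357,"wz":-0.037,"grip":-1},{"grip":-1},{"grip":-1}]'
python3 -c "
from h import *
save('side','pics/s1.png',(220,80,420,230),4)
print(env.state()['qpos'],proj('side',env.state()['ee_pos']))"
```

```text
[ 7.41399801e+01  1.83420930e+01  8.96903965e+01 -1.07143865e-03
  7.20436265e+01 -1.14486075e+00] [618.92792409 450.72046329]invalid input
invalid input
```

View pics/s1.png

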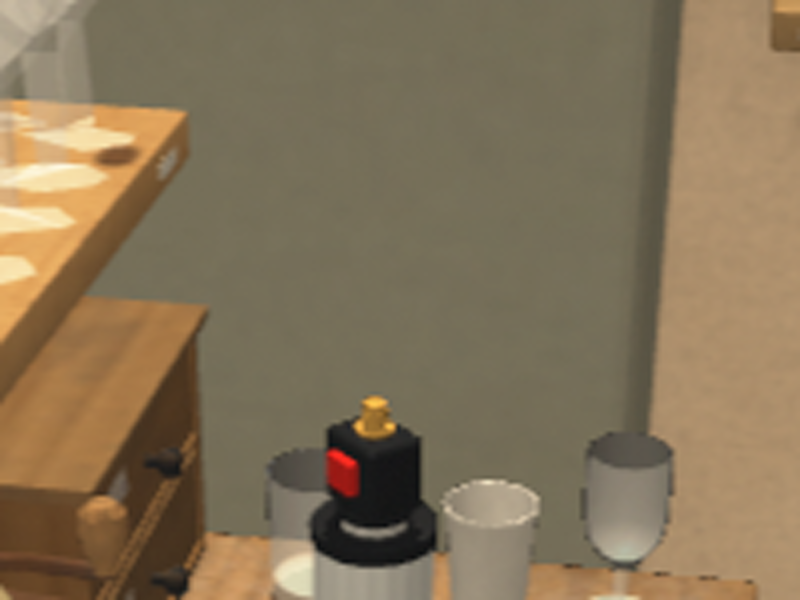

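The arm has not moved: the picture shows only the grip at crop (373,470). Rows seem to need all the keys, so I'll write them in full.

```bash
python3 -m jog '[{"dx":0,"dy":0,"dz":0.034,"wx":0,"wy":0,"wz":0,"grip":-1},{"dx":0,"dy":0,"dz":0.034,"wx":0,"wy":0,"wz":0,"grip":-1},{"dx":0.0248,"dy":-0.0357,"dz":0,"wx":0,"wy":0,"wz":-0.037,"grip":-1},{"dx":0.0248,"dy":-0.0357,"dz":0,"wx":0,"wy":0,"wz":-0.037,"grip":-1},{"dx":0.0248,"dy":-0.0357,"dz":0,"wx":0,"wy":0,"wz":-0.037,"grip":-1},{"dx":0.0248,"dy":-0.0357,"dz":0,"wx":0,"wy":0,"wz":-0.037,"grip":-1},{"dx":0.0248,"dy":-0.0357,"dz":0,"wx":0,"wy":0,"wz":-0.037,"grip":-1},{"dx":0.0248,"dy":-0.0357,"dz":0,"wx":0,"wy":0,"wz":-0.037,"grip":-1},{"dx":0.0248,"dy":-0.0357,"dz":0,"wx":0,"wy":0,"wz":-0.037,"grip":-1},{"dx":0.0248,"dy":-0.0357,"dz":0,"wx":0,"wy":0,"wz":-0.037,"grip":-1}]'
```

```text
time_s: 1.15
ee_pos: [345.0, 268.9, 300.7]
ee_rot: [180.0, 0.0, 148.3]
force: [1.5, 0.2, -0.0]
gripper_width: 91.2
```

```bash
python3 -m jog '[{"dx":0.0248,"dy":-0.0357,"dz":0,"wx":0,"wy":0,"wz":-0.037,"grip":-1},{"dx":0.0248,"dy":-0.0357,"dz":0,"wx":0,"wy":0,"wz":-0.037,"grip":-1},{"dx":0.0248,"dy":-0.0357,"dz":0,"wx":0,"wy":0,"wz":-0.037,"grip":-1},{"dx":0.0248,"dy":-0.0357,"dz":0,"wx":0,"wy":0,"wz":-0.037,"grip":-1},{"dx":0.0248,"dy":-0.0357,"dz":0,"wx":0,"wy":0,"wz":-0.037,"grip":-1},{"dx":0.0248,"dy":-0.0357,"dz":0,"wx":0,"wy":0,"wz":-0.037,"grip":-1},{"dx":0.0248,"dy":-0.0357,"dz":0,"wx":0,"wy":0,"wz":-0.037,"grip":-1},{"dx":0.0248,"dy":-0.0357,"dz":0,"wx":0,"wy":0,"wz":-0.037,"grip":-1},{"dx":0,"dy":0,"dz":0,"wx":0,"wy":0,"wz":0,"grip":-1},{"dx":0,"dy":0,"dz":0,"wx":0,"wy":0,"wz":0,"grip":-1}]'
python3 -c "
from h import *
save('side','pics/s2.png',(220,60,420,210),4)
print(env.state()['qpos'],proj('side',env.state()['ee_pos']))"
```

```text
time_s: 2.15
ee_pos: [542.8, -15.6, 300.0]
ee_rot: [-179.9, -0.1, 131.3]
force: [-0.4, 0.5, -0.3]
gripper_width: 91.6
[-2.79893697e+00  1.33840127e+01  8.68451734e+01  3.60323831e-02
  7.98518447e+01 -4.41595266e+01] [314.99900265 143.50832406]
```

View pics/s2.png

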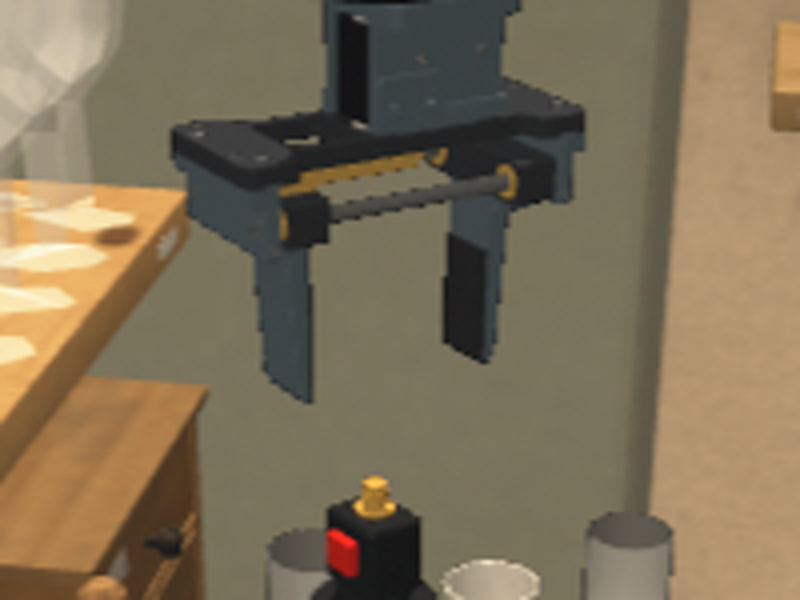

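The gripper hangs centred over the grip: TCP is at crop (380,334) and the stub at (375,490). Jaw direction matches the button. Descending.

```bash
python3 -m jog '[{"dx":0,"dy":0,"dz":-0.025,"wx":0,"wy":0,"wz":0,"grip":-1},{"dx":0,"dy":0,"dz":-0.025,"wx":0,"wy":0,"wz":0,"grip":-1},{"dx":0,"dy":0,"dz":-0.025,"wx":0,"wy":0,"wz":0,"grip":-1},{"dx":0,"dy":0,"dz":-0.02,"wx":0,"wy":0,"wz":0,"grip":-1},{"dx":0,"dy":0,"dz":-0.014,"wx":0,"wy":0,"wz":0,"grip":-1},{"dx":0,"dy":0,"dz":0,"wx":0,"wy":0,"wz":0,"grip":-1},{"dx":0,"dy":0,"dz":0,"wx":0,"wy":0,"wz":0,"grip":-1}]' 30
python3 -c "
from h import *
save('side','pics/s3.png',(240,110,400,230),5)"
```

```text
time_s: 2.9
ee_pos: [542.6, -14.0, 192.4]
ee_rot: [180.0, 0.0, 131.5]
force: [0.4, -0.2, -0.6]
gripper_width: 91.2
```

View pics/s3.png

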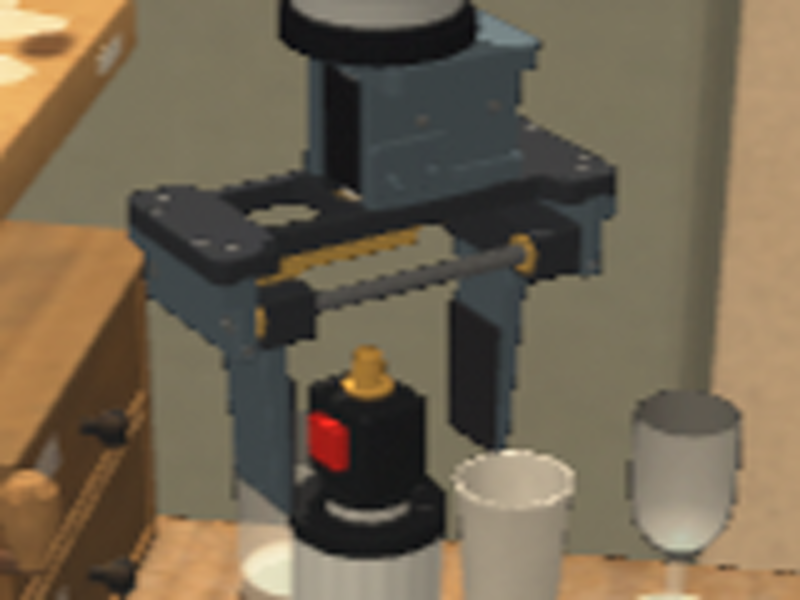

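The fingers straddle the grip: left pad on the button's side, right pad opposite, and pad mid-height (~428) about level with the block centre (~432). Closing.

```bash
python3 -m jog '[{"dx":0,"dy":0,"dz":0,"wx":0,"wy":0,"wz":0,"grip":1},{"dx":0,"dy":0,"dz":0,"wx":0,"wy":0,"wz":0,"grip":1},{"dx":0,"dy":0,"dz":0,"wx":0,"wy":0,"wz":0,"grip":1},{"dx":0,"dy":0,"dz":0,"wx":0,"wy":0,"wz":0,"grip":1},{"dx":0,"dy":0,"dz":0,"wx":0,"wy":0,"wz":0,"grip":1},{"dx":0,"dy":0,"dz":0,"wx":0,"wy":0,"wz":0,"grip":1},{"dx":0,"dy":0,"dz":0,"wx":0,"wy":0,"wz":0,"grip":1},{"dx":0,"dy":0,"dz":0,"wx":0,"wy":0,"wz":0,"grip":1}]' 30
```

```text
time_s: 3.75
ee_pos: [545.4, -14.3, 192.0]
ee_rot: [179.7, 0.2, 131.4]
force: [8.0, 3.3, -3.3]
gripper_width: 34.0
```

Width is 34.0 mm, so the button is squeezed flush. Pulling up to the first stop.

```bash
python3 -m jog '[{"dx":0,"dy":0,"dz":0.007,"wx":0,"wy":0,"wz":0,"grip":1},{"dx":0,"dy":0,"dz":0.007,"wx":0,"wy":0,"wz":0,"grip":1},{"dx":0,"dy":0,"dz":0.007,"wx":0,"wy":0,"wz":0,"grip":1},{"dx":0,"dy":0,"dz":0.007,"wx":0,"wy":0,"wz":0,"grip":1},{"dx":0,"dy":0,"dz":0.006,"wx":0,"wy":0,"wz":0,"grip":1},{"dx":0,"dy":0,"dz":0.005,"wx":0,"wy":0,"wz":0,"grip":1},{"dx":0,"dy":0,"dz":0.003,"wx":0,"wy":0,"wz":0,"grip":1},{"dx":0,"dy":0,"dz":0,"wx":0,"wy":0,"wz":0,"grip":1},{"dx":0,"dy":0,"dz":0,"wx":0,"wy":0,"wz":0,"grip":1}]'
python3 -c "
from h import *
save('side','pics/s4.png',(240,110,400,230),5)"
```

```text
time_s: 4.65
ee_pos: [545.4, -14.3, 233.9]
ee_rot: [179.7, 0.1, 131.4]
force: [8.5, 3.0, -3.7]
gripper_width: 33.7
```

View pics/s4.png

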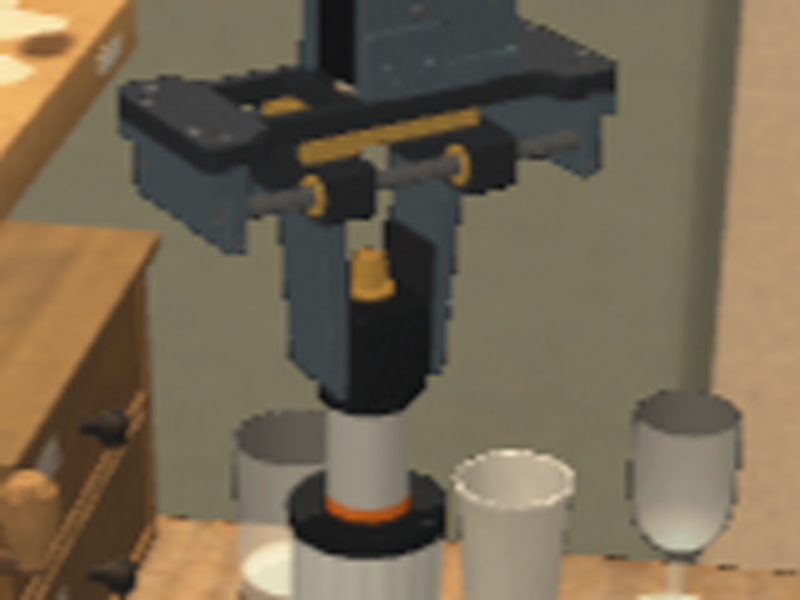

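The orange band shows just above the collar at crop (370,508), and the tool rose 42 mm, so the pole is at the first stop and inside the crossing window. Now turning +0.94 rad.

```bash
python3 -m jog '[{"dx":0,"dy":0,"dz":0,"wx":0,"wy":0,"wz":0.1,"grip":1},{"dx":0,"dy":0,"dz":0,"wx":0,"wy":0,"wz":0.1,"grip":1},{"dx":0,"dy":0,"dz":0,"wx":0,"wy":0,"wz":0.1,"grip":1},{"dx":0,"dy":0,"dz":0,"wx":0,"wy":0,"wz":0.1,"grip":1},{"dx":0,"dy":0,"dz":0,"wx":0,"wy":0,"wz":0.1,"grip":1}]'
python3 -m jog '[{"dx":0,"dy":0,"dz":0,"wx":0,"wy":0,"wz":0.1,"grip":1},{"dx":0,"dy":0,"dz":0,"wx":0,"wy":0,"wz":0.1,"grip":1},{"dx":0,"dy":0,"dz":0,"wx":0,"wy":0,"wz":0.1,"grip":1},{"dx":0,"dy":0,"dz":0,"wx":0,"wy":0,"wz":0.1,"grip":1},{"dx":0,"dy":0,"dz":0,"wx":0,"wy":0,"wz":0.04,"grip":1},{"dx":0,"dy":0,"dz":0,"wx":0,"wy":0,"wz":0,"grip":1},{"dx":0,"dy":0,"dz":0,"wx":0,"wy":0,"wz":0,"grip":1}]'
python3 -c "
from h import *
print(env.state()['torque'],env.state()['qpos'])
save('side','pics/s5.png',(250,130,390,290),3.7)"
```

```text
time_s: 5.2
ee_pos: [545.6, -13.9, 233.9]
ee_rot: [179.8, 0.3, 160.2]
force: [8.7, 4.8, -3.0]
gripper_width: 34.0
time_s: 5.9
ee_pos: [545.6, -13.6, 233.9]
ee_rot: [179.9, 0.4, -174.8]
force: [9.6, 4.9, -3.0]
gripper_width: 34.1
[ 0.79356569 -1.10159269  0.04555737] [ -2.7435189   15.46665232  93.58441519   0.20044785  70.61091037
 -98.03471908]
```

View pics/s5.png

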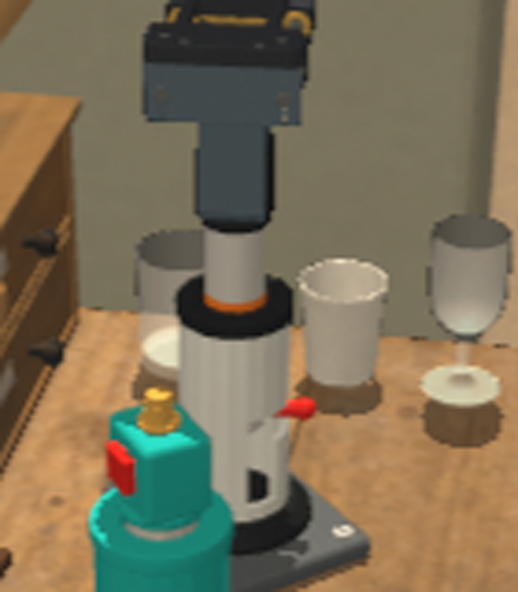

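The pin has crossed (crop (300,408), now pointing to the robot's side). The tool turned 53.8° with little moment. Pulling on up about 48 mm.

```bash
python3 -m jog '[{"dx":0,"dy":0,"dz":0.007,"wx":0,"wy":0,"wz":0,"grip":1},{"dx":0,"dy":0,"dz":0.007,"wx":0,"wy":0,"wz":0,"grip":1},{"dx":0,"dy":0,"dz":0.007,"wx":0,"wy":0,"wz":0,"grip":1}]'
python3 -m jog '[{"dx":0,"dy":0,"dz":0.007,"wx":0,"wy":0,"wz":0,"grip":1},{"dx":0,"dy":0,"dz":0.007,"wx":0,"wy":0,"wz":0,"grip":1},{"dx":0,"dy":0,"dz":0.006,"wx":0,"wy":0,"wz":0,"grip":1},{"dx":0,"dy":0,"dz":0.003,"wx":0,"wy":0,"wz":0,"grip":1},{"dx":0,"dy":0,"dz":0.002,"wx":0,"wy":0,"wz":0,"grip":1},{"dx":0,"dy":0,"dz":0,"wx":0,"wy":0,"wz":0,"grip":1},{"dx":0,"dy":0,"dz":0,"wx":0,"wy":0,"wz":0,"grip":1}]'
```

```text
time_s: 6.25
ee_pos: [545.6, -13.6, 254.7]
ee_rot: [179.9, 0.3, -174.8]
force: [9.0, 6.2, -4.9]
gripper_width: 34.0
time_s: 6.95
ee_pos: [545.6, -13.6, 279.8]
ee_rot: [179.9, 0.4, -174.8]
force: [8.6, 4.6, -2.9]
gripper_width: 33.4
```

```bash
python3 -m jog '[{"dx":0,"dy":0,"dz":0.001,"wx":0,"wy":0,"wz":0,"grip":1},{"dx":0,"dy":0,"dz":0.001,"wx":0,"wy":0,"wz":0,"grip":1},{"dx":0,"dy":0,"dz":0.001,"wx":0,"wy":0,"wz":0,"grip":1},{"dx":0,"dy":0,"dz":0,"wx":0,"wy":0,"wz":0,"grip":1},{"dx":0,"dy":0,"dz":0,"wx":0,"wy":0,"wz":0,"grip":1}]'
python3 -c "
from h import *
save('side','pics/s6.png',(250,100,390,260),3.7)"
```

```text
time_s: 7.45
ee_pos: [545.6, -13.6, 281.9]
ee_rot: [179.8, 0.3, -174.8]
force: [10.7, 5.2, -7.5]
gripper_width: 34.0
```

View pics/s6.png

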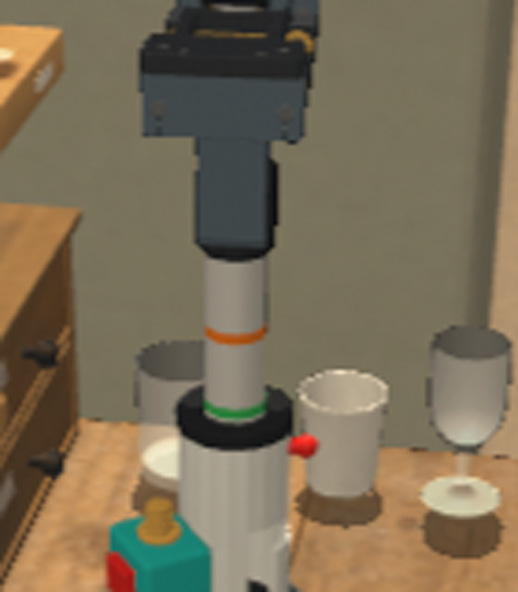

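The green band is just above the collar at crop (235,410) and the pin is at (303,446). The force has risen to -7.5 N, so the pole is touching its stop. The glasses and cup have not moved. Handing in while holding.

```bash
python3 -c "
from h import *
print(env.job_done(),env.state()['ee_pos'],env.state()['force'])"
```

```text
the job is handed in; nothing more can be done
the job is handed in; nothing more can be done
```

The pole is fully extended at its second stop, and the gripper is still holding the grip with a 30 N setting. I handed the job in at about 7.5 s of the 40 s allowed.

- **Squeeze:** the jaws closed on the button to 34.0 mm, which is flush.
- **First stop:** I raised the pole 42 mm, and the orange band showed just above the collar.
- **Turn:** I turned the grip about 54° anticlockwise. The picture shows the red pin in the slot's other leg, and there was little resistance.
- **Second stop:** I pulled it on up until the tool had risen 90 mm in all. The green band shows above the collar, and the downward force rose from about 3 N to 7.5 N as it met the stop.

In the last picture the tumbler, goblet and cup stood where they were. The order pad and pencil were outside that picture, but nothing went near them.

- **Side force:** a steady side force of about 10 N remained because the gripper sits 2–3 mm off the pole's axis. It did no harm.
- **Refused move:** my first move command was rejected for its format, and the arm did not move.
- **After hand-in:** I could not read the robot's state once the job was in, so the final second is unchecked.

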